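# Turn the reversed plug gauge round in its rack

## Task

One of the two plug gauges in the small wooden rack was put back the wrong way round: its red-ringed end should lie at the rack's red-painted end board, as its neighbour's does. Lift that gauge clear out of its slot, turn it end for end and lay it back fully home in the same slot, set down rather than dropped; leave the other gauge lying in its slot.

Things in the scene. Friction and masses are not known exactly. Their poses are not given: they have to be found in the camera images.
- rack: fixed wooden rack, 144 x 136 x 50 mm; origin at centre of underside, z up. Two open-topped slots along its y, centre lines at x = -42 and +42 mm: each two black 90-degree V rests (39 mm wide, tops 49 mm high) at y = 38 to 60 and -60 to -38 mm, open between them for fingers down to the 8 mm base. End boards 50 mm high, 120 mm apart inside; the one at +y is red. A gauge home has its axis 45 mm up.
- rack_red_end (a point): middle of the top edge of the rack's red-painted end board, 64 mm from the rack's centre along the rack's +y, 50 mm above the bench; axes as the rack's
- gauge_a_center (a point): centre of one of two like plug gauges lying in the rack: dark hexagonal handle 18 mm across, 62 mm long, a bright steel plug of 22 mm diameter on each end; 104 mm over all, 0.14 kg. A red ring 12 mm wide goes round the handle next to the longer plug (26 mm; the other is 16 mm). Point on its axis, half-way along; its -y points along the gauge to the red-ringed end. When home, 45 mm above the bench.
- gauge_b_center (a point): centre of one of two like plug gauges lying in the rack: dark hexagonal handle 18 mm across, 62 mm long, a bright steel plug of 22 mm diameter on each end; 104 mm over all, 0.14 kg. A red ring 12 mm wide goes round the handle next to the longer plug (26 mm; the other is 16 mm). Point on its axis, half-way along; its -y points along the gauge to the red-ringed end. When home, 45 mm above the bench.
There are look-alikes about, which are no part of the job. Leave any orange look-alike of the part that bears gauge_b_center alone.

How it is judged:
On the way:
1. the reversed gauge is lifted clear out of its slot (its centre 80 mm or more above the bench) (height (world z) of gauge_b_center above 0.08 m), for 0.1 s.
At the end, for the whole second after the job is handed in: Both gauges lie at rest in the rack, one in each slot, each with its red-ringed end at the red end board: centre within 10 mm of the slot's centre line, within 14 mm of the middle of the slot's length and within 10 mm of its home height, axis within 11 degrees of the slot's direction ((x of gauge_b_center in the frame of rack between -0.052 and -0.032 m or x of gauge_b_center in the frame of rack between 0.032 and 0.052 m) and y of gauge_b_center in the frame of rack between -0.014 and 0.014 m and z of gauge_b_center in the frame of rack between 0.035 and 0.055 m and angle between the y axis of each of gauge_b_center, gauge_a_center and the y axis of rack, either way round below 0.2 rad and y of rack_red_end in the frame of gauge_b_center below -0.03 m and linear speed of each of gauge_b, gauge_a below 0.02 m/s and angular speed of each of gauge_b, gauge_a below 0.3 rad/s and (x of gauge_a_center in the frame of rack between -0.052 and -0.032 m or x of gauge_a_center in the frame of rack between 0.032 and 0.052 m) and y of gauge_a_center in the frame of rack between -0.014 and 0.014 m and z of gauge_a_center in the frame of rack between 0.035 and 0.055 m and y of rack_red_end in the frame of gauge_a_center below -0.03 m); the robot touches nothing.
It fails at once if the gauge that already lay the right way round is moved by more than 20 mm (distance of gauge_a_center from where it was at the start of the episode above 0.02 m).
It fails at once if the turned gauge is dropped (it falls freely faster than 0.7 m/s, a fall of about 25 mm) (linear speed of gauge_b above 0.7 m/s and contact force between the fingers and gauge_b below 0.1 N).
It also fails if it takes over 38 s, if anything falls off the work surface, if the arm or the gripper's body presses on something with over 40 N, if the wrist force passes 120 N, or if a joint passes its speed limit or range.

## Robot

A 6-joint arm with a two-finger parallel gripper is mounted at the origin on the work surface; the furniture and walls round the work are solid. World frame = base frame: x ahead of the robot, y to its left, z up, the work surface at z = 0. Lengths are in m, angles in rad, forces in N, time in s.
With the tool pointing down it reaches from about 0.375 to 0.9 m from the base axis. Payload 3.1 kg.
Tool frame: the origin (TCP) lies midway between the tips of the shut fingers; the grasp point (between the pads) lies manip.hold_point_z behind it (manip.hold_point_z is the distance from the TCP to the grasp point, in m); z points along the fingers, y is the direction in which the jaws open and shut (so a half turn about z gives the same grasp; the last joint's range is limited). The gripper opens to 85 mm and grips with 20 to 120 N. Pads are 22 mm wide; open, the fingers measure 114 mm over their backs; the gripper's body (76 mm by 85 mm) begins 54 mm behind the grasp point. The pads swing forward as they close: fully open they stand 13 mm farther back than shut.
Start: joints at [-0.915, 0.527, 1.433, -0, 1.181, -0.178], TCP at [0.463, -0.42, 0.231] pointing down, gripper open.
Joint ranges: [-3.08, 3.08], [-0.75, 2.2], [0.22, 2.44], [-1.43, 4.57], [0, 2.65], [-2.85, 2.85]. Speed limits (rad/s): [2.79, 2.79, 3.14, 3.14, 3.14, 3.14].

## Interface

Orientations are given as a unit quaternion [x, y, z, w].
In Python, from station import manip, snapshot, workorder, models gives the robot as it stands.
- The arm moves only by the tool jog_arm, never from a script. Its argument "commands" is a list of rows, each a list of 5 numbers: the opening in per cent of the stroke, from 0 (shut) to 100 (fully open), then the shift along the world's x, y, z in cm, then the turn about the world's z in rad. A call has 1 to 8 rows; each row shifts and turns the pose as measured when the row begins; what a row does not reach is not made up. A row lasts 1/12 s, in which the tool goes at most 41.7 mm and 7.16 degrees, less where a joint would pass 70% of its speed; a pose out of reach is approached as far as the arm can. A call with a gripper value outside its range is refused whole. The fingers move at their own pace and stop on an object; "squeeze" is the grip in N (left out, the last holds). Time passes only in rows, so rows that do not move let the fingers close. It gives the time, the measured TCP pose, the force and the opening at its end, in the units of the state.
- manip.sense(): the state, without advancing time (a new reading comes with each control period).
- snapshot(name): name is "side" or "top" or "wrist"; returns a dict with "image" (400x640x3 uint8, red, green, blue), "intrinsics" (3x3 intrinsics, pixels), "extrinsics" (4x4, takes a point from camera to world coordinates); the wrist camera has in their place "hand_eye" (4x4, takes a point from camera to tool coordinates, whose origin is the TCP and whose axes are the flange's). Camera axes: x right, y down, z forward; pixel columns grow to the right and rows downward; lengths in m; the calibration is good to about 2 mm. A picture is of the moment at which its call begins: read the wrist's pose just before it. There is no depth.
- workorder.sign_off(): hands the job in, once; it reports no verdict.
Trained networks look in a picture, given as the dict that the camera call returned (one of the last four; its "shot" number tells which), for a name from the list of things; names that differ only in an ending like _2 or _b are one class to them, and where a whole thing is asked for, a point or a joint stands for the part that bears it (a point fixed in the world has none). Each returns a list of dicts, best first, with "score" (0 to 1); they miss things now and then, are a little off and sometimes report something else, mostly with a low value. They report only what shows in the picture. A call takes as long as a camera call. They do not tell look-alikes from the thing itself.
- models.find_in(picture, name): "centre" ([x, y, z] in m, in world coordinates, good to about 4 mm: the middle of the surface that is visible of it).
- models.pinpoint(picture, name): "centre" ([x, y, z] in m, in world coordinates, good to about 4 mm: a listed point, or the origin of a listed thing).
The state is a dict: "t": time; "q": joint angles; "qd": joint speeds; "tau": joint torques, N m; "tcp_pos": TCP position; "tool_rot": TCP orientation; "force": force on the tool from outside, world axes, zero at the start; "ft_torque": the same for the moment, N m; "finger_gap": opening from 0.0 (shut) to 1.0 (fully open).
Only numpy, scipy, OpenCV 4.12 (cv2) and the standard library are available. Lean on these libraries where they do the work, as an engineer would, in place of code of your own. Each camera call takes 0.05 s, during which the arm holds its last target. There are 200 camera calls.

## Working session

There is one attempt and no reset: what is moved stays moved. The work goes in short steps, Python scripts to look and compute and a tool call to move; the robot and the scene stay as the last step left them, time stands still between calls to the robot, and variables do not carry over. Pictures are saved under pics/ and viewed, about 8 in all and at most 12, crops included, and the job is handed in when it is done.

Besides the shell and the picture viewer there is one more tool, called as a command line: name --pt "numbers of a row" for each row, then --argument value for the rest. jog_arm: Moves the arm, as the interface text tells. Its arguments: {"type":"object","properties":{"commands":{"type":"array","items":{"type":"array","items":{"type":"number"}}},"squeeze":{"type":"number"}},"required":["commands"]}

```bash
mkdir -p pics; python3 - <<'E'
from station import manip, snapshot, workorder, models
import cv2
s=manip.sense();print(s['t'],s['tcp_pos'],s['tool_rot'],s['finger_gap'],manip.hold_point_z)
for n in ("top","side"):
    p=snapshot(n);cv2.imwrite(f"pics/{n}0.png",p['image'][:,:,::-1])
    for k in ("rack","rack_red_end","gauge_a_center","gauge_b_center"):
        for r in models.pinpoint(p,k)[:4]: print(n,k,[round(float(v),3) for v in r['centre']],round(r['score'],2))
    print(manip.sense()['t'])
E
```

```text
0.0 [ 0.46236459 -0.41940759  0.23030392] [ 9.14348017e-01  4.04927650e-01 -2.63812142e-04 -1.11043154e-03] 0.997536681626666 0.0187
top rack [0.488, 0.254, 0.001] 0.78
top rack_red_end [0.5, 0.322, 0.049] 0.88
top gauge_a_center [0.533, 0.249, 0.044] 0.84
top gauge_b_center [0.362, 0.105, 0.014] 0.98
top gauge_b_center [0.662, 0.342, 0.009] 0.9
top gauge_b_center [0.449, 0.258, 0.049] 0.79
0.25
side rack [0.489, 0.252, -0.002] 0.91
side rack_red_end [0.5, 0.316, 0.05] 0.76
side rack_red_end [0.446, 0.254, 0.045] 0.16
side gauge_a_center [0.529, 0.251, 0.044] 0.77
side gauge_b_center [0.443, 0.258, 0.044] 0.78
side gauge_b_center [0.363, 0.105, 0.011] 0.59
side gauge_b_center [0.666, 0.339, 0.01] 0.48
0.5
```

View pics/top0.png

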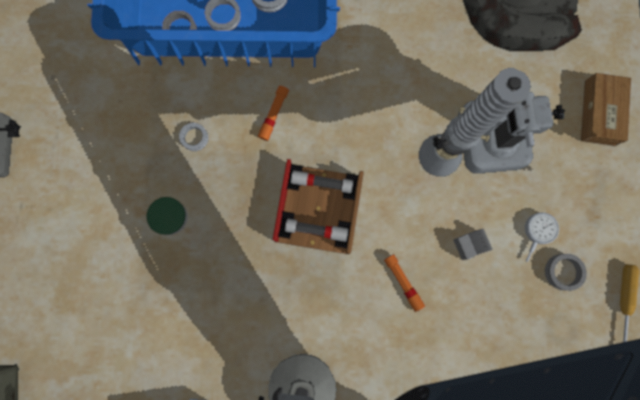

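View pics/side0.png

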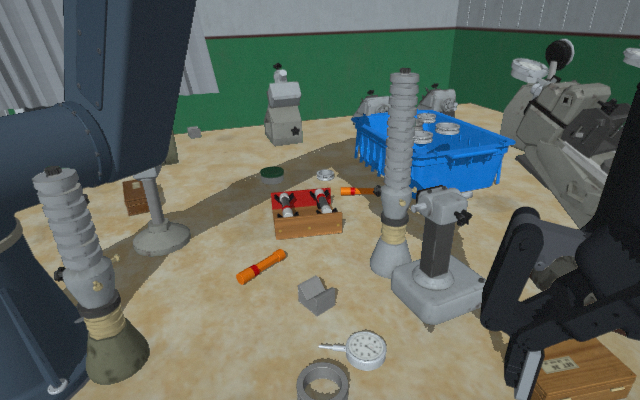

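The top view shows the rack at about (320,207) with its red board on the left. The lower gauge, ring near (325,233), is the reversed one, at about (0.446, 0.258); the upper gauge, ring near (312,178), is correct. The two orange ones are look-alikes. A tall post stands near (440,155), so I'll check its clearance before crossing.

```bash
python3 - <<'E'
from station import manip, snapshot
import numpy as np,cv2
P={}
for n in ("top","side"):
    p=snapshot(n);E=np.linalg.inv(p['extrinsics']);P[n]=p['intrinsics']@E[:3]
    print(n,np.round(p['extrinsics'][:3,3],2))
def tri(a,b):
    X=cv2.triangulatePoints(P['top'],P['side'],np.array(a,float).reshape(2,1),np.array(b,float).reshape(2,1));X=(X[:3]/X[3]).ravel()
    h=lambda P:(lambda v:np.round(v[:2]/v[2]))(P@np.append(X,1))
    print(np.round(X,3),h(P['top']),h(P['side']))
tri((513,83),(403,72)); tri((440,155),(393,270)); tri((541,115),(440,205))
tri((300,380),(55,175));tri((323,170),(280,70))
def ray(px,z):
    M=P['top'];A=np.c_[M[:,:2],M[:,2]*z+M[:,3]];v=np.linalg.solve(A,np.array([*px,1.]));return np.round(v[:2]/v[2],3)
for px in ((288,160),(277,240),(362,173),(349,251)): print(px,ray(px,.05))
for z in (0,.1,.2,.3): print(z,ray((303,375),z),ray((510,85),z))
E
```

```text
top [0.37 0.26 0.9 ]
side [ 0.28 -0.49  0.43]
[0.591 0.033 0.35 ] [512.  84.] [404.  71.]
[ 0.594  0.028 -0.009] [440. 155.] [393. 270.]
[ 0.608 -0.076  0.179] [540. 117.] [444. 203.]
[0.151 0.256 0.187] [315. 442.] [125. 164.]
[0.476 0.254 0.338] [321. 181.] [291.  67.]
(288, 160) [0.568 0.308]
(277, 240) [0.429 0.323]
(362, 173) [0.546 0.179]
(349, 251) [0.411 0.202]
0 [0.201 0.277] [ 0.73  -0.106]
0.1 [0.22  0.275] [ 0.689 -0.066]
0.2 [0.239 0.273] [ 0.649 -0.025]
0.3 [0.257 0.271] [0.609 0.016]
```

jog_arm --pt "60 -0.5 4 0 0.06" --pt "60 -0.5 4 0 0.06" --pt "60 -0.5 4 0 0.06" --pt "60 -0.5 4 0 0.06" --pt "60 -0.5 4 0 0.06" --pt "60 -0.5 4 0 0.06" --pt "60 -0.5 4 0 0.06" --pt "60 -0.5 4 0 0.06" --squeeze 40

```text
t: 1.27
tcp_pos: [0.422, -0.1006, 0.2319]
tool_rot: [0.789, 0.614, 0.003, 0.007]
force: [-0.1, 0.9, 0.8]
finger_gap: 0.601
```

jog_arm --pt "60 0 4 0 0.02" --pt "60 0 4 0 0.02" --pt "60 0 4 0 0.02" --pt "60 0 4 0 0.02" --pt "60 0.5 4 0 0.02" --pt "60 0.5 4 0 0" --pt "60 0.5 4 0 0" --pt "60 0.5 4 0 0"

```text
t: 1.93
tcp_pos: [0.4372, 0.2323, 0.235]
tool_rot: [0.756, 0.654, 0.005, 0.009]
force: [0.5, -0.4, 0.3]
finger_gap: 0.599
```

jog_arm --pt "60 0.5 3 0 0" --pt "60 0 0 0 0" --pt "60 0 0 0 0"

```text
t: 2.18
tcp_pos: [0.4431, 0.2723, 0.2359]
tool_rot: [0.753, 0.658, 0.009, 0.009]
force: [0.1, -1.1, -0.4]
finger_gap: 0.604
```

```bash
cat > h.py <<'E'
from station import manip, snapshot, models
import numpy as np,cv2
from scipy.spatial.transform import Rotation as R
def wrist(name):
    s=manip.sense();T=np.eye(4);T[:3,:3]=R.from_quat(s['tool_rot']).as_matrix();T[:3,3]=s['tcp_pos']
    p=snapshot('wrist');W=T@p['hand_eye'];cv2.imwrite(f'pics/{name}.png',p['image'][:,:,::-1])
    y=T[:3,1];print(s['t'],np.round(s['tcp_pos'],4),'jaw yaw',round(float(np.arctan2(y[1],y[0])),3),'q6',round(float(s['q'][5]),2),'gap',s['finger_gap'],'tilt',np.round(T[:3,2],3))
    return p,W
def hit(p,W,px,z):
    d=W[:3,:3]@np.linalg.solve(p['intrinsics'],np.array([*px,1.]));o=W[:3,3]
    return np.round(o+d*(z-o[2])/d[2],4)
E
python3 - <<'E'
from h import *
import pickle
p,W=wrist('w1');pickle.dump((dict(intrinsics=p['intrinsics']),W),open('w1.pkl','wb'))
for k in ("rack","rack_red_end","gauge_a_center","gauge_b_center"):
    for r in models.pinpoint(p,k)[:3]: print(k,np.round(r['centre'],3),round(r['score'],2))
E
```

```text
2.1833 [0.4431 0.2723 0.2359] jaw yaw -0.134 q6 0.48 gap 0.603588071186657 tilt [ 0.024 -0.002 -1.   ]
rack [0.488 0.256 0.   ] 0.83
rack_red_end [0.497 0.314 0.054] 0.7
gauge_a_center [0.531 0.253 0.045] 0.75
gauge_b_center [0.361 0.104 0.008] 0.87
gauge_b_center [0.662 0.336 0.015] 0.82
gauge_b_center [0.444 0.258 0.044] 0.76
```

View pics/w1.png

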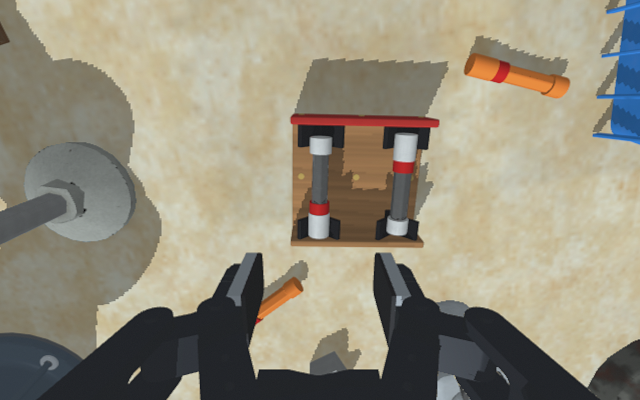

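The left gauge, ends at (320,137) and (318,238) with its ring at (319,208), away from the red board, is the reversed one. The rack has no side walls. Next I measure from these pixels.

```bash
python3 - <<'E'
from h import *
import pickle
p,W=pickle.load(open('w1.pkl','rb'))
def yaw(a,b): d=b-a; return np.round(np.arctan2(d[1],d[0]),3)
a=hit(p,W,(320.5,136),.049);b=hit(p,W,(318.5,238),.049);print('B',a,b,(a+b)/2,np.linalg.norm(a-b),yaw(b,a)-np.pi/2)
a=hit(p,W,(406,133),.049);b=hit(p,W,(397.5,234),.049);print('A',a,b,(a+b)/2,np.linalg.norm(a-b),yaw(b,a)-np.pi/2)
c=[hit(p,W,x,.05) for x in ((292,118),(438,122),(422,246),(291,246))];print(c,sum(c)/4,yaw(c[0],c[1]),yaw(c[3],c[2]),yaw(c[2],c[1])-np.pi/2,yaw(c[3],c[0])-np.pi/2)
E
```

```text
B [0.4534 0.3116 0.049 ] [0.4371 0.2057 0.049 ] [0.44525 0.25865 0.049  ] 0.10714709515427845 -0.15279632679489663
A [0.5361 0.3031 0.049 ] [0.5211 0.198  0.049 ] [0.5286  0.25055 0.049  ] 0.10616501306927813 -0.1417963267948965
[array([0.4288, 0.3321, 0.05  ]), array([0.567 , 0.3094, 0.05  ]), array([0.5463, 0.1806, 0.05  ]), array([0.4068, 0.2012, 0.05  ])] [0.487225 0.255825 0.05    ] -0.163 -0.147 -0.15979632679489653 -0.16679632679489664
```

jog_arm --pt "60 0.2 -1.3 -2 -0.02" --pt "60 0 0 -3.5 0" --pt "60 0 0 -3.5 0" --pt "60 0 0 -2 0" --pt "60 0 0 0 0"

```text
t: 2.85
tcp_pos: [0.4491, 0.2503, 0.1268]
tool_rot: [0.765, 0.644, 0.013, 0.011]
force: [-1.1, 0.6, -1.1]
finger_gap: 0.603
```

jog_arm --pt "60 -0.3 0.8 0 0.015" --pt "60 0 0 0 0" --pt "60 0 0 0 0"

```text
t: 3.1
tcp_pos: [0.4467, 0.2567, 0.128]
tool_rot: [0.761, 0.649, 0.013, 0.011]
force: [-0.1, 0.7, 0.2]
finger_gap: 0.599
```

```bash
python3 - <<'E'
from h import *
import pickle
p,W=wrist('w2');pickle.dump((dict(intrinsics=p['intrinsics']),W),open('w2.pkl','wb'))
for k in ("rack","gauge_b_center"):
    for r in models.pinpoint(p,k)[:3]: print(k,np.round(r['centre'],3),round(r['score'],2))
E
```

```text
3.1 [0.4467 0.2567 0.128 ] jaw yaw -0.159 q6 0.48 gap 0.599403500443572 tilt [ 0.034 -0.    -0.999]
rack [ 0.491  0.256 -0.002] 0.81
gauge_b_center [0.443 0.259 0.044] 0.8
gauge_b_center [0.362 0.107 0.008] 0.75
gauge_b_center [0.663 0.341 0.016] 0.62
```

View pics/w2.png

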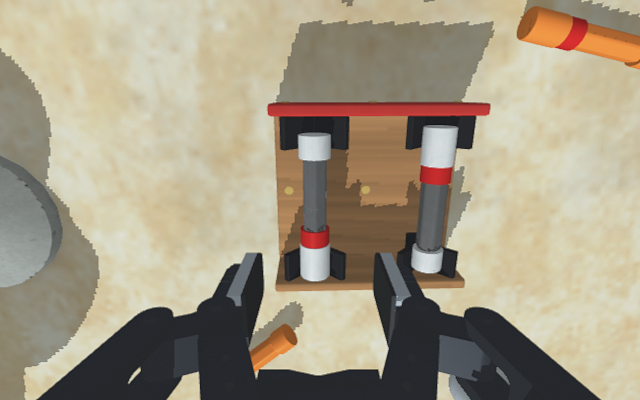

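Now the gauge runs from (314,134) to (315,279), between the fingers' lines. The red board's top edge is at row 109.

```bash
python3 - <<'E'
from h import *
import pickle
p,W=pickle.load(open('w2.pkl','rb'))
def yaw(a,b): d=b-a; return np.round(np.arctan2(d[1],d[0]),3)
a=hit(p,W,(314,134),.053);b=hit(p,W,(315,279),.049);print('B',a,b,(a+b)/2,np.linalg.norm(a-b),yaw(b,a)-np.pi/2)
c=[hit(p,W,x,.05) for x in ((268,104),(490,104),(464,287),(276,289))];print(c,sum(c)/4,yaw(c[0],c[1]),yaw(c[3],c[2]),yaw(c[2],c[1])-np.pi/2,yaw(c[3],c[0])-np.pi/2)
E
```

```text
B [0.4533 0.311  0.053 ] [0.4368 0.2054 0.049 ] [0.44505 0.2582  0.051  ] 0.10695611249479854 -0.15479632679489663
[array([0.4279, 0.3337, 0.05  ]), array([0.5679, 0.311 , 0.05  ]), array([0.5472, 0.179 , 0.05  ]), array([0.4069, 0.2029, 0.05  ])] [0.487475 0.25665  0.05    ] -0.161 -0.169 -0.15579632679489652 -0.15879632679489664
```

jog_arm --pt "60 -0.1 0.2 -3 0" --pt "60 0 0 -3 0" --pt "60 0 0 0 0" --pt "60 0 0 0 0"

```text
t: 3.58
tcp_pos: [0.4505, 0.2611, 0.072]
tool_rot: [0.76, 0.649, 0.02, 0.014]
force: [0.5, -0.3, 0.6]
finger_gap: 0.601
```

jog_arm --pt "60 -0.6 -0.25 -1.5 0" --pt "60 0 0 -1.5 0" --pt "60 0 0 0 0" --pt "60 0 0 0 0"

```text
t: 3.92
tcp_pos: [0.4482, 0.2602, 0.0474]
tool_rot: [0.76, 0.649, 0.024, 0.016]
force: [0.3, 0.0, -0.2]
finger_gap: 0.596
```

jog_arm --pt "60 -0.3 -0.15 -1.2 0" --pt "60 -0.1 0 -0.6 0" --pt "60 0 0 0 0" --pt "60 0 0 0 0"

```text
t: 4.25
tcp_pos: [0.4484, 0.2602, 0.0349]
tool_rot: [0.76, 0.649, 0.029, 0.018]
force: [0.1, -0.8, 0.2]
finger_gap: 0.601
```

jog_arm --pt "60 -0.4 -0.15 -1.0 0" --pt "60 0 0 -0.2 0" --pt "0 0 0 0 0" --pt "0 0 0 0 0" --pt "0 0 0 0 0" --pt "0 0 0 0 0"

```text
t: 4.75
tcp_pos: [0.4492, 0.2602, 0.0273]
tool_rot: [0.759, 0.649, 0.034, 0.02]
force: [-0.4, -0.5, -0.5]
finger_gap: 0.2
```

jog_arm --pt "0 0 0 0 0" --pt "0 0 0 1 0" --pt "0 0 0 2.5 0" --pt "0 0 0 3 0" --pt "0 0 0 3 0" --pt "0 0 0 1 0" --pt "0 0 0 0 0" --squeeze 60

```text
t: 5.33
tcp_pos: [0.4462, 0.2595, 0.1377]
tool_rot: [0.76, 0.649, 0.031, 0.019]
force: [0.3, -0.6, -1.4]
finger_gap: 0.196
```

jog_arm --pt "0 0 0 0 0.12" --pt "0 0 0 0 0.12" --pt "0 0 0 0 0.12" --pt "0 0 0 0 0.12" --pt "0 0 0 0 0.12" --pt "0 0 0 0 0.12" --pt "0 0 0 0 0.12" --pt "0 0 0 0 0.12"

```text
t: 6.0
tcp_pos: [0.4413, 0.259, 0.1371]
tool_rot: [0.356, 0.934, 0.035, -0.001]
force: [-0.3, -0.3, -0.8]
finger_gap: 0.194
```

```bash
python3 - <<'E'
from h import *
s=manip.sense();print(np.round(s['q'],3));p,W=wrist('w3')
E
```

```text
[ 0.278  0.504  1.843  0.084  0.756 -0.625]
6.0 [0.4413 0.259  0.1371] jaw yaw 0.841 q6 -0.62 gap 0.1938879032312254 tilt [ 0.023  0.066 -0.998]
```

View pics/w3.png

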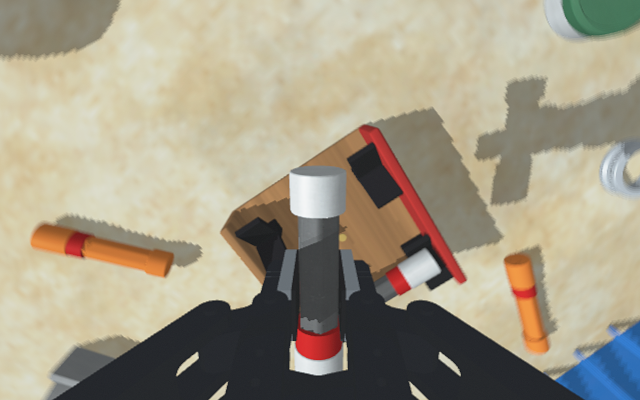

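Gauge is held, its white short plug at (318,190) and its ring at (318,345), aligned with the fingers. I continue the turn, with 2.14 rad left.

jog_arm --pt "0 0 0 0 0.12" --pt "0 0 0 0 0.12" --pt "0 0 0 0 0.12" --pt "0 0 0 0 0.12" --pt "0 0 0 0 0.12" --pt "0 0 0 0 0.12" --pt "0 0 0 0 0.12" --pt "0 0 0 0 0.12"

```text
t: 6.72
tcp_pos: [0.4364, 0.2571, 0.1327]
tool_rot: [-0.126, 0.991, 0.027, -0.022]
force: [-0.5, 0.2, -0.3]
finger_gap: 0.198
```

jog_arm --pt "0 0 0 0 0.12" --pt "0 0 0 0 0.12" --pt "0 0 0 0 0.12" --pt "0 0 0 0 0.12" --pt "0 0 0 0 0.12" --pt "0 0 0 0 0.12" --pt "0 0 0 0 0.12" --pt "0 0 0 0 0.12"

```text
t: 7.38
tcp_pos: [0.4324, 0.2557, 0.1285]
tool_rot: [-0.58, 0.814, 0.011, -0.037]
force: [0.3, -0.5, -1.8]
finger_gap: 0.191
```

```bash
python3 - <<'E'
from h import *
s=manip.sense();print(np.round(s['q'],3));p,W=wrist('w4')
E
```

```text
[ 3.120e-01  5.480e-01  1.779e+00 -1.000e-03  8.920e-01 -2.497e+00]
7.3833 [0.4324 0.2557 0.1285] jaw yaw 2.808 q6 -2.5 gap 0.1914503146754143 tilt [-0.073 -0.024 -0.997]
```

jog_arm --pt "0 0.6 0.2 -0.5 0.08" --pt "0 0.6 0.2 -0.5 0.07" --pt "0 0 0 0 0" --pt "0 0 0 0 0"

```text
t: 7.77
tcp_pos: [0.4424, 0.2598, 0.1168]
tool_rot: [-0.637, 0.77, 0.009, -0.04]
force: [-0.8, -0.6, -1.5]
finger_gap: 0.197
```

```bash
python3 - <<'E'
from h import *
s=manip.sense();print(np.round(s['q'],3));p,W=wrist('w5')
t=snapshot('top');cv2.imwrite('pics/t5.png',cv2.resize(t['image'][120:280,220:440,::-1],None,fx=3,fy=3))
E
```

```text
[ 0.32   0.58   1.757 -0.016  0.886 -2.623]
7.7667 [0.4424 0.2598 0.1168] jaw yaw 2.952 q6 -2.62 gap 0.19737336778767406 tilt [-0.072 -0.037 -0.997]
```

View pics/w5.png

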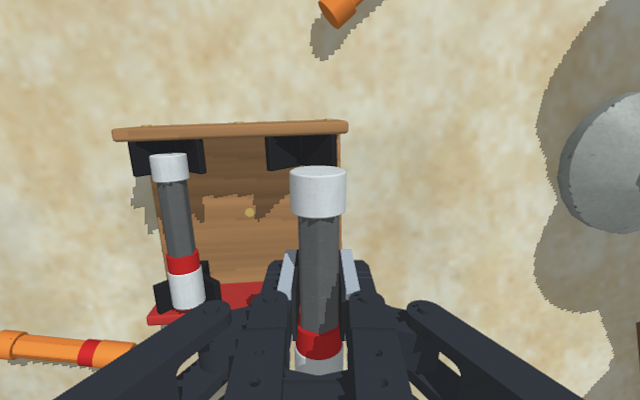

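The red ring at (319,343) is now on the red board's side, and the neighbour is undisturbed. I check the far end (319,170) against the rack.

```bash
python3 - <<'E'
from h import *
p,W=wrist('w6')
e=hit(p,W,(318.5,170),.1465);r1=hit(p,W,(318,328),.1445);r2=hit(p,W,(318,213),.1465)
c=hit(p,W,(112,131),.05);d=hit(p,W,(348,123),.05)
u=np.array([.159,.987]);v=np.array([.987,-.159]);rc=np.array([.4875,.2565])
for n,x in (('end',e),('plug/handle',r2),('ring inner',r1),('corner',c),('corner2',d)): print(n,x,'rack xy',np.round([(x[:2]-rc)@v,(x[:2]-rc)@u],4))
E
```

```text
7.8667 [0.4424 0.2597 0.117 ] jaw yaw 2.953 q6 -2.62 gap 0.1961481002413899 tilt [-0.072 -0.037 -0.997]
end [0.4327 0.2098 0.1465] rack xy [-0.0467 -0.0548]
plug/handle [0.4359 0.2252 0.1465] rack xy [-0.046  -0.0391]
ring inner [0.445  0.2737 0.1445] rack xy [-0.0447  0.0102]
corner [0.5466 0.1792 0.05  ] rack xy [ 0.0706 -0.0669]
corner2 [0.4061 0.2017 0.05  ] rack xy [-0.0716 -0.067 ]
```

jog_arm --pt "0 0.2 0.2 -2 0.02" --pt "0 0 0 -2 0" --pt "0 0 0 0 0"

```text
t: 8.17
tcp_pos: [0.4455, 0.2619, 0.0783]
tool_rot: [-0.644, 0.764, 0.007, -0.037]
force: [-0.6, 0.1, -1.5]
finger_gap: 0.195
```

jog_arm --pt "0 -0.1 0 -1.5 0" --pt "0 0 0 -1.5 0" --pt "0 0 0 0 0"

```text
t: 8.42
tcp_pos: [0.445, 0.262, 0.0494]
tool_rot: [-0.642, 0.766, 0.007, -0.036]
force: [-0.2, 0.3, -1.3]
finger_gap: 0.194
```

jog_arm --pt "0 0.1 0 -0.8 0" --pt "0 0 0 -0.7 0" --pt "0 0 0 0 0"

```text
t: 8.67
tcp_pos: [0.4471, 0.2622, 0.0357]
tool_rot: [-0.641, 0.767, 0.007, -0.035]
force: [0.2, -0.3, -1.6]
finger_gap: 0.198
```

jog_arm --pt "0 -0.1 0 -0.5 0" --pt "0 0 0 -0.2 0" --pt "0 0 0 0 0"

```text
t: 8.92
tcp_pos: [0.447, 0.2625, 0.0293]
tool_rot: [-0.641, 0.767, 0.006, -0.034]
force: [-0.6, 0.1, -1.6]
finger_gap: 0.193
```

jog_arm --pt "0 0 0 -0.2 0" --pt "0 0 0 -0.15 0" --pt "0 0 0 0 0"

```text
t: 9.17
tcp_pos: [0.4468, 0.2626, 0.0277]
tool_rot: [-0.642, 0.766, 0.006, -0.034]
force: [-0.1, 0.6, 0.8]
finger_gap: 0.193
```

jog_arm --pt "0 0 0 -0.2 0" --pt "0 0 0 0 0"

```text
t: 9.33
tcp_pos: [0.4467, 0.2627, 0.0275]
tool_rot: [-0.642, 0.766, 0.006, -0.034]
force: [-0.6, 0.5, 0.0]
finger_gap: 0.195
```

```bash
python3 - <<'E'
from h import *
p,W=wrist('w7')
E
```

```text
9.3333 [0.4467 0.2627 0.0275] jaw yaw 2.965 q6 -2.63 gap 0.194909000697326 tilt [-0.059 -0.034 -0.998]
```

View pics/w7.png

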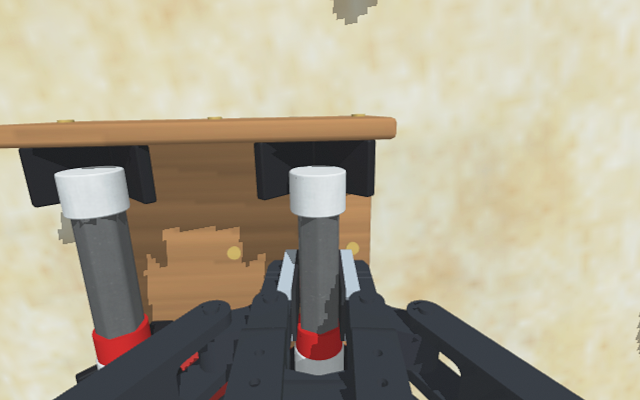

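The plug at (318,190) sits in its V rest (258–375), level with the neighbour's and clear of the end board. I release it gently.

jog_arm --pt "22 0 0 0 0" --pt "28 0 0 0 0" --pt "40 0 0 0 0" --pt "55 0 0 0 0" --pt "60 0 0 0 0" --pt "60 0 0 0 0" --pt "60 0 0 0 0"

```text
t: 9.97
tcp_pos: [0.4481, 0.263, 0.0268]
tool_rot: [-0.642, 0.766, 0.005, -0.032]
force: [0.7, 0.1, 0.4]
finger_gap: 0.605
```

jog_arm --pt "60 0 0 1 0" --pt "60 0 0 2 0" --pt "60 0 0 3 0" --pt "60 0 0 3 0" --pt "60 0 0 3 0" --pt "60 0 0 0 0"

```text
t: 10.47
tcp_pos: [0.4456, 0.262, 0.152]
tool_rot: [-0.642, 0.766, 0.006, -0.035]
force: [0.3, 0.1, -0.4]
finger_gap: 0.598
```

```bash
python3 - <<'E'
from h import *
p,W=wrist('w8')
for k in ("rack","rack_red_end","gauge_a_center","gauge_b_center"):
    for r in models.pinpoint(p,k)[:3]: print(k,np.round(r['centre'],3),round(r['score'],2))
E
```

```text
10.4667 [0.4456 0.262  0.152 ] jaw yaw 2.964 q6 -2.63 gap 0.5976376407901001 tilt [-0.062 -0.035 -0.997]
rack [ 0.492  0.257 -0.002] 0.78
rack_red_end [0.5   0.316 0.051] 0.56
gauge_a_center [0.532 0.248 0.047] 0.59
gauge_b_center [0.662 0.338 0.018] 0.97
gauge_b_center [0.448 0.263 0.041] 0.81
```

View pics/w8.png

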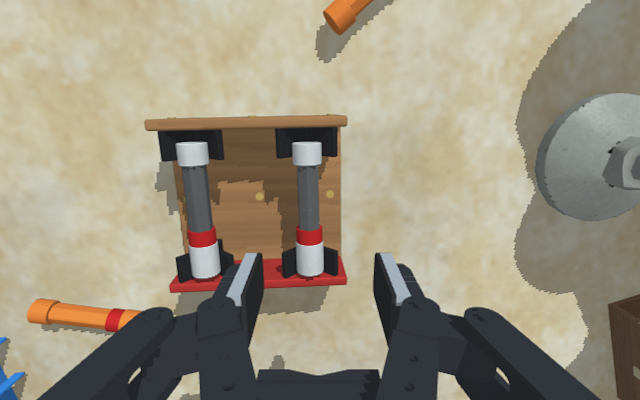

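Both gauges lie in their rests with their rings, at (202,237) and (310,236), toward the red board at row 275. The measured positions fit, and the gripper is clear.

```bash
python3 -c "
from station import workorder; print(workorder.sign_off())"
```

```text
the job is handed in; nothing more can be done
None
```

I lifted the reversed gauge clear of its slot, turned it end for end, lowered it back until light contact, and released it. The job took about 10.5 s of robot time and is handed in; sign-off gives no verdict.

- **Turned gauge:** the network puts its centre at about (0.448, 0.263, 0.041). That is within about 4 mm of the slot centre I worked out, (0.446, 0.263, 0.045).
- **Neighbouring gauge:** it looks undisturbed. Its readings agree with the starting ones to a few millimetres.
- **Ring direction:** the last wrist picture shows both red rings toward the red end board and both gauges seated in their V rests. The gripper was open and well above the rack.
- **Disagreements:** the tool gradually tilted up to about 4° over the moves, which the jog commands can't correct; the gauge still seated. I saw no failed checks, and the networks' look-alike hits matched the orange parts, which I left alone.

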